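# Open the thermal cycler

### The job

The run is over: open the thermal cycler so the samples can be unloaded. Press the orange release key on its console until the lid pops ajar, then put the fingertips under the lid's front lip and push it up, gently and without pinching it, past its balance point so that it swings fully open and stays there on its own. Leave everything else on the bench where it stands.

Things in the scene. Friction and masses are not known exactly. Their poses are not given: they have to be found in the camera images.
- cycler: the thermal cycler, fixed: white and black case 210 mm wide, low console in front (robot's side), white hinged lid on top. Origin: centre of its underside; x to its rear, away from the robot, y to its left, z up. In this frame the case spans x -90 to 105 mm, deck z 128 mm; the console x -210 to -90 mm, flat top z 52 mm. The shut lid is 190 mm wide, top at z 177 mm
- screen_pod (a point): middle of the tilted touchscreen on the right part of the console; its white pod spans y -101 to 17 mm in the cycler's frame and rises from z 52 mm in front to 84 mm at the rear
- counterweight: steel bar, 32 mm across, 84 mm long, on arms behind the hinge, part of the lid; dips behind the case as the lid opens; origin on the hinge axis, axes as the cycler's when shut
- lid (a joint): lid angle in rad: 0 shut and latched, about 0.11 popped ajar and resting on a spring pin, 1.75 fully open against its stop. The catch cannot be forced by 25 N. Counterweighted: below its balance point (0.6 to 0.8) the lid sinks back to ajar; beyond it, it swings on by itself, damped, to the stop in about 3 s and stays. Raising it takes 1 to 5 N at the lip
- release_key (a joint): release key's angle in rad: 0 up, 0.165 pressed right down (key top 19 mm lower); the catch lets go at about 0.11 (12 mm down, some 4 N) and the lid pops ajar; sprung, comes up again when let go
- key_top (a point): centre of the top face of the orange release key, a cap 30 (along the cycler's x) x 45 x 12 mm, 86 mm above the bench when up, 58 mm in front of the lid's lip; pressed straight down
- lid_lip (a point): middle of the lower front edge of the lid's lip; moves with the lid (129 mm above the bench when shut, about 153 mm when ajar). The lip is a ledge 130 mm wide, 16 mm thick, that juts 37 mm out of the lid's front, over the console; there is free space under it to put fingertips in from the front
- lid_hinge (a point): middle of the lid's hinge axis, fixed on the cycler, 130 mm above the bench, 217 mm behind the lip of the shut lid; the axis runs along the cycler's y, and the lip swings up and back about it
- lid_cover: the lid's white upper shell with the upper half (8 mm) of the lip; moves with the lid; origin on the hinge axis, x, y, z along the cycler's when shut
- lid_strip: the black rubber strip, 40 x 130 x 8 mm, that is the lower half of the lip and takes the fingers from below; moves with the lid; origin on the hinge axis, x, y, z along the cycler's when shut
- tube_rack: blue microtube rack, 75 x 125 x 44 mm, with capped tubes; loose, beside the cycler's console; origin at the centre of its underside; leave alone
- tip_box: pale pipette-tip box with a blue deck of tips, 82 x 118 x 62 mm; loose, beside the cycler's console; origin at the centre of its underside; leave alone
- wash_bottle: white squeeze bottle, 66 mm across, red cap and spout, 178 mm tall; loose, in front at one side; origin at the centre of its underside; leave alone
- waste_cup: orange open cup, 84 mm across, 95 mm tall; loose, in front at one side; origin at the centre of its underside; leave alone
- well_plate: white 96-well plate lying flat, 86 x 128 x 15 mm; loose, in front of the cycler; origin at the centre of its underside; leave alone
- reagent_jar: amber jar with a blue cap, 56 mm across, 85 mm tall; loose, at the left of the bench; origin at the centre of its underside; leave alone

How it is judged:
On the way, in this order (a step that is already met when the one before it is completed fails the run):
1. the release key is pressed down far enough to let the catch go (0.10 rad) (value of joint release_key above 0.1 rad), for 0.02 s.
2. the lid is pushed up past its balance point (beyond 0.9 rad) (value of joint lid above 0.9 rad), for 0.1 s.
At the end, for the whole second after the job is handed in: the lid stands fully open by itself (beyond 1.6 rad) and at rest, and the release key is up again (under 0.04 rad) (value of joint lid above 1.6 rad and velocity of joint lid below 0.1 rad/s and value of joint release_key below 0.04 rad); the robot touches nothing.
It fails at once if the lid's lip is pinched: the fingers bear on its white top shell and on its rubber underside at once (over 1 N each) (contact force between the fingers and lid_cover above 1 N and contact force between the fingers and lid_strip above 1 N).
It fails at once if the lid is flung open (faster than 3 rad/s) (velocity of joint lid above 3 rad/s).
It fails at once if a bystander is shoved, lifted or carried more than 20 mm (distance of any of tube_rack, tip_box, wash_bottle, waste_cup, well_plate, reagent_jar from where it was at the start of the episode above 0.02 m).
It fails at once if a bystander is tipped more than 0.3 rad (angle between any of tube_rack, tip_box, wash_bottle, waste_cup, well_plate, reagent_jar's own z axis and vertical above 0.3 rad).
It also fails if it takes over 45 s, if anything falls off the work surface, if the arm or the gripper's body presses on something with over 40 N, if the wrist force passes 120 N, or if a joint passes its speed limit or range.

### The arm

A 6-joint arm with a two-finger parallel gripper is mounted at the origin on the work surface. World frame = base frame: x ahead of the robot, y to its left, z up, the work surface at z = 0. Lengths are in m, angles in rad, forces in N, time in s.
With the tool pointing down it reaches from about 0.275 to 0.725 m from the base axis. Payload 15.9 kg.
Tool frame: the origin (TCP) lies at the very end of the fingers, on their centre line; the grasp point (between the pads) lies 19 mm behind it; z points along the fingers, y is the direction in which the jaws open and shut (so a half turn about z gives the same grasp; the last joint's range is limited). The gripper opens to 85 mm and grips with 20 to 120 N. Pads are 22 mm wide; open, the fingers measure 114 mm over their backs; the gripper's body (76 mm by 85 mm) begins 54 mm behind the grasp point. The pads swing forward as they close: fully open they stand 13 mm farther back than shut.
Start: joints at [-1.186, 0.213, -0.034, 1.323, 0, 1.571], TCP at [0.188, -0.463, 0.231] pointing down, gripper open.
Joint ranges: [-2.98, 2.98], [-0.74, 1.72], [-1.14, 1.35], [-2.1, 2.04], [-1.57, 1.44], [-3.14, 3.14]. Speed limits (rad/s): [1.89, 1.89, 2.39, 2.57, 3.14, 3.14].

### API

Orientations are given as a unit quaternion [x, y, z, w].
In Python, from bench import ctrl, eyes, order, models gives the robot as it stands.
- The arm moves only by the tool drive_tool, never from a script. Its argument "series" is a list that holds one entry, the list of rows, each a list of 5 numbers: the shift along the tool's x, y, z as a fraction of full scale, then the turn about the tool's z as a fraction of full scale, then the closure, from 0 (fully open) to 1 (shut). In form: [[[x, y, z, twist, jaw], ...]]. A call has 1 to 8 rows; each row is the pose to reach, as a shift and turn from the pose commanded when the call began, along the tool's axes at that moment; what a row does not reach only later rows make up. Full scale, the value 1, is 0.15 m for a shift and 90 degrees for a turn. A row lasts 1/12 s, in which the tool goes at most 41.7 mm and 7.16 degrees, less where a joint would pass 70% of its speed; a pose out of reach is approached as far as the arm can. A call with a number of a shift or a turn outside -1 to 1 is refused whole. A call with a gripper value outside its range is refused whole. The fingers move at their own pace and stop on an object; "newtons" is the grip in N (left out, the last holds). Time passes only in rows, so rows that repeat a pose let the fingers close. It gives the time, the measured TCP pose, the force and the opening at its end, in the units of the state.
- ctrl.read_state(): the state, without advancing time (a new reading comes with each control period).
- eyes.camera(name): name is "scene" or "top" or "wrist"; returns the picture (480x640x3 uint8, red, green, blue); there is no depth.
- eyes.calibration(name): a dict with "intrinsics" (3x3 intrinsics, pixels), "rvec" (rotation vector, rad) and "tvec" (3), from world to camera coordinates, as OpenCV has them. Camera axes: x right, y down, z forward; pixel columns grow to the right and rows downward; lengths in m; the calibration is good to about 2 mm. The wrist camera is an equidistant fisheye: a pixel r from the principal point sees the ray r / f radians off the axis. A picture is of the moment at which its call begins: read the wrist's pose just before it. calibration takes no time and is no camera call; for the wrist camera it gives the pose at the moment of the call.
- order.close_job(): hands the job in, once; it reports no verdict.
Trained networks look in the newest picture that a camera, given by its name, has taken for a name from the list of things; names that differ only in an ending like _2 or _b are one class to them, and where a whole thing is asked for, a point or a joint stands for the part that bears it (a point fixed in the world has none). Each returns a list of dicts, best first, with "conf" (0 to 1); they miss things now and then, are a little off and sometimes report something else, mostly with a low value. They report only what shows in the picture. A call takes as long as a camera call.
- models.cut_out(camera, name): "region" (480x640 bool, what is visible of it) and "xy" ([column, row] in pixels, amid what is visible of it).
The state is a dict: "time": time; "joint_pos": joint angles; "joint_vel": joint speeds; "joint_efforts": joint torques, N m; "tcp_pos": TCP position; "ee_rot": TCP orientation; "force": force on the tool from outside, world axes, zero at the start; "moment": the same for the moment, N m; "gripper_width": finger opening in m.
Only numpy, scipy, OpenCV 4.12 (cv2) and the standard library are available. Lean on these libraries where they do the work, as an engineer would, in place of code of your own. Each camera call takes 0.05 s, during which the arm holds its last target. There are 200 camera calls.

## Working session

There is one attempt and no reset: what is moved stays moved. The work goes in short steps, Python scripts to look and compute and a tool call to move; the robot and the scene stay as the last step left them, time stands still between calls to the robot, and variables do not carry over. Pictures are saved under pics/ and viewed, about 8 in all and at most 12, crops included, and the job is handed in when it is done.

Besides the shell and the picture viewer there is one more tool, called after ">>>" as name(argument=value, ...) on one line, values as JSON. drive_tool: Moves the arm, as the interface text tells. Its arguments: {"type":"object","properties":{"series":{"type":"array"},"newtons":{"type":"number"}},"required":["series"]}

```bash
mkdir -p pics; cat > h.py <<'E'
import numpy as np, cv2
from bench import ctrl, eyes, order, models
def snap(cam,fn=None):
    im=eyes.camera(cam)
    if fn: cv2.imwrite('pics/'+fn,im[:,:,::-1])
    return im
def ray(cam,xy,c=None):
    c=c or eyes.calibration(cam)
    K=np.array(c['intrinsics']);R=cv2.Rodrigues(np.array(c['rvec'],float))[0];t=np.array(c['tvec'],float).ravel()
    x=(xy[0]-K[0,2])/K[0,0];y=(xy[1]-K[1,2])/K[1,1]
    if cam=='wrist':
        r=np.hypot(x,y);d=np.array([x/r*np.sin(r),y/r*np.sin(r),np.cos(r)]) if r>1e-9 else np.array([0,0,1.])
    else: d=np.array([x,y,1.])
    d=R.T@d; return -R.T@t,d/np.linalg.norm(d)
def atz(cam,xy,z,c=None):
    o,d=ray(cam,xy,c); return o+d*(z-o[2])/d[2]
E
python3 - <<'E'
from h import *
s=ctrl.read_state(); print({k:np.round(v,3).tolist() for k,v in s.items()})
for cam in('scene','top'):
    snap(cam,cam+'0.png')
    print(cam, eyes.camera and np.round(ray(cam,(320,240))[0],3))
    for n,z in(('key_top',.086),('lid_lip',.129),('screen_pod',.068),('lid_cover',.177),('tube_rack',.044),('tip_box',.062),('wash_bottle',.1),('waste_cup',.095),('well_plate',.015),('reagent_jar',.085)):
        for r in models.cut_out(cam,n)[:1]:
            print(n,round(r['conf'],2),np.round(r['xy']),np.round(atz(cam,r['xy'],z),3), r['region'].sum())
E
```

```text
{'time': 0.0, 'joint_pos': [-1.186, 0.213, -0.035, 1.323, 0.0, 1.571], 'joint_vel': [-0.002, 0.0, -0.001, -0.001, -0.001, -0.0], 'joint_efforts': [-0.0, -68.616, 48.712, 0.017, 0.0, 0.0], 'tcp_pos': [0.188, -0.463, 0.231], 'ee_rot': [0.982, 0.191, -0.0, -0.001], 'force': [-0.214, 0.292, 0.048], 'moment': [0.003, 0.013, -0.012], 'gripper_width': 0.085}
scene [ 1.474 -0.096  0.926]
lid_lip 0.65 [274. 275.] [ 0.68  -0.062  0.129] 4981
screen_pod 0.67 [272. 292.] [ 0.684 -0.071  0.068] 7869
lid_cover 0.91 [271. 273.] [ 0.72  -0.07   0.177] 4114
tube_rack 0.6 [206. 263.] [ 0.519 -0.249  0.044] 1244
tip_box 0.57 [352. 262.] [0.595 0.169 0.062] 1304
wash_bottle 0.76 [184. 225.] [ 0.401 -0.309  0.1  ] 893
waste_cup 0.79 [382. 209.] [0.399 0.31  0.095] 767
well_plate 0.82 [283. 234.] [ 0.385 -0.01   0.015] 280
reagent_jar 0.67 [428. 232.] [0.517 0.421 0.085] 481
top [0.385 0.082 1.618]
key_top 0.76 [342. 269.] [0.511 0.015 0.086] 185
lid_lip 0.75 [372. 198.] [ 0.688 -0.066  0.129] 6839
screen_pod 0.65 [370. 214.] [ 0.657 -0.065  0.068] 10468
lid_cover 0.73 [376. 202.] [ 0.668 -0.071  0.177] 6037
tube_rack 0.64 [442. 269.] [ 0.51  -0.256  0.044] 1400
tip_box 0.86 [280. 255.] [0.553 0.177 0.062] 1350
wash_bottle 0.89 [471. 328.] [ 0.352 -0.311  0.1  ] 793
waste_cup 0.82 [221. 334.] [0.35  0.329 0.095] 886
well_plate 0.69 [354. 309.] [ 0.408 -0.019  0.015] 1484
reagent_jar 0.94 [180. 290.] [0.464 0.437 0.085] 432
```

```bash
python3 - <<'E'
import cv2
im=cv2.imread('pics/top0.png');cv2.imwrite('pics/top0c.png',cv2.resize(im[130:360,160:500],None,fx=2.3,fy=2.3,interpolation=cv2.INTER_CUBIC))
E
```

```text
(no output)
```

View pics/top0c.png

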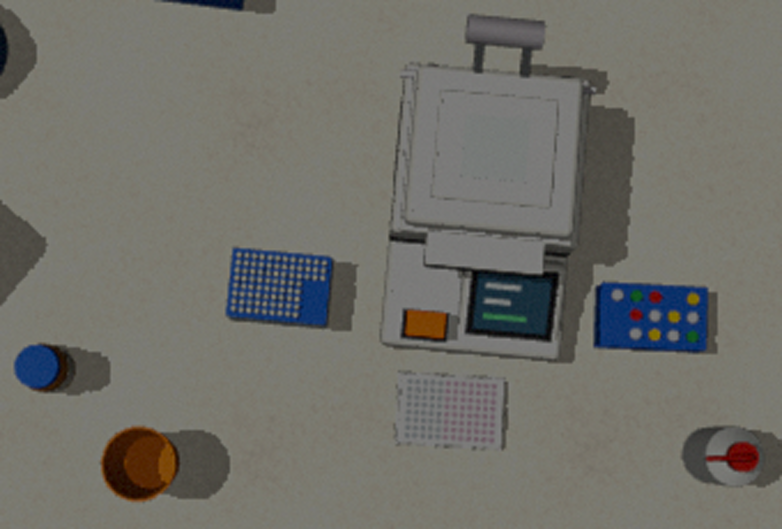

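View pics/scene0.png

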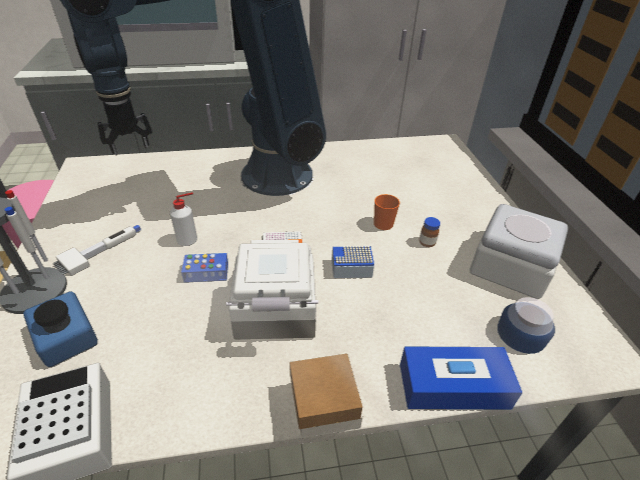

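Top view: the orange key is at crop (425,322), the lip's front edge runs (425,263)–(543,273), and the counterweight is beyond reach. The tool always points down, so I plan to press the key vertically. After that I'll raise the lid by its lower front edge, with shut fingers bearing on the strip and moving up and back along the arc.

```bash
python3 - <<'E'
from h import *
c=eyes.calibration('top')
def P(u,v,z): return atz('top',(u/2.3+160,v/2.3+130),z,c)
pts=dict(lipL=(425,263,.145),lipR=(543,273,.145),conL=(383,345,.052),conR=(557,358,.052),lidL=(437,70,.177),lidR=(583,78,.177),keyL=(404,309,.086),keyR=(448,313,.086),cw=(505,30,.15))
W={k:P(*v) for k,v in pts.items()}
for k,v in W.items(): print(k,v.round(3))
for a,b in(('lipL','lipR'),('conL','conR'),('lidL','lidR')):
    d=W[a]-W[b]; print(a,np.linalg.norm(d).round(3),'yaw',np.degrees(np.arctan2(-d[0],d[1])).round(1))
im=snap('top'); r=models.cut_out('top','key_top')[0]['region']
v,u=np.where(r); w=np.array([atz('top',(a,b),.086,c) for a,b in zip(u,v)]); print(w.mean(0),w.min(0),w.max(0))
E
```

```text
lipL [0.568 0.009 0.145]
lipR [ 0.554 -0.12   0.145]
conL [0.485 0.055 0.052]
conR [ 0.466 -0.146  0.052]
lidL [ 0.776 -0.008  0.177]
lidR [ 0.764 -0.167  0.177]
keyL [0.523 0.031 0.086]
keyR [ 0.518 -0.019  0.086]
cw [ 0.827 -0.087  0.15 ]
lipL 0.13 yaw -6.0
conL 0.201 yaw -5.4
lidL 0.159 yaw -4.3
[0.50715116 0.00623937 0.086     ] [ 0.49191757 -0.01681926  0.086     ] [0.52387901 0.03034295 0.086     ]
```

>>> drive_tool(series=[[[0.2,-0.13,0,0,0.5],[0.45,-0.3,0,0,1],[0.7,-0.46,0,0,1],[0.9,-0.6,0,0,1],[1,-0.667,0,0,1],[1,-0.667,0,0,1]]])

```text
time: 1.7
tcp_pos: [0.2908, -0.3116, 0.2316]
ee_rot: [0.981, 0.193, 0.0, -0.0]
force: [-0.5, -0.9, -0.7]
gripper_width: 0.0125
```

>>> drive_tool(series=[[[0.2,-0.13,0,0,1],[0.45,-0.3,0,0,1],[0.7,-0.46,0,0,1],[0.9,-0.6,0,0,1],[1,-0.667,0,0,1],[1,-0.667,0,0,1]]])

```text
time: 2.2
tcp_pos: [0.3923, -0.1629, 0.2313]
ee_rot: [0.981, 0.193, 0.0, -0.0]
force: [-0.1, -1.0, 0.1]
gripper_width: 0.0001
```

>>> drive_tool(series=[[[0.2,-0.13,0,0.06,1],[0.45,-0.3,0,0.12,1],[0.7,-0.46,0,0.18,1],[0.85,-0.56,0,0.24,1],[0.95,-0.63,0,0.29,1],[0.95,-0.63,0,0.305,1],[0.95,-0.63,0,0.305,1]]])

```text
time: 2.78
tcp_pos: [0.4865, -0.0366, 0.231]
ee_rot: [0.999, -0.04, -0.0, -0.005]
force: [-0.4, -1.2, 0.2]
gripper_width: 0.0
```

```bash
python3 - <<'E'
from h import *
s=ctrl.read_state(); print(np.round(s['tcp_pos'],4),np.round(s['ee_rot'],3))
c=eyes.calibration('wrist'); snap('wrist','w1.png'); print(ray('wrist',(320,240),c))
for n,z in(('key_top',.086),('lid_lip',.129),('lid_strip',.129)):
    for r in models.cut_out('wrist',n)[:1]:
        v,u=np.where(r['region']);print(n,r['conf'],r['xy'],atz('wrist',r['xy'],z,c).round(3),u.min(),u.max(),v.min(),v.max())
E
```

```text
[ 0.4865 -0.0366  0.231 ] [ 0.999 -0.04  -0.    -0.005]
(array([ 0.55358797, -0.04239641,  0.37326768]), array([-0.26898097,  0.02470376, -0.96282862]))
key_top 0.63 [260.0, 200.0] [0.51  0.01  0.086] 234 289 184 221
lid_lip 0.63 [342.2, 56.2] [ 0.607 -0.06   0.129] 181 494 0 136
lid_strip 0.89 [324.0, 127.7] [ 0.56  -0.045  0.129] 235 434 125 138
```

View pics/w1.png

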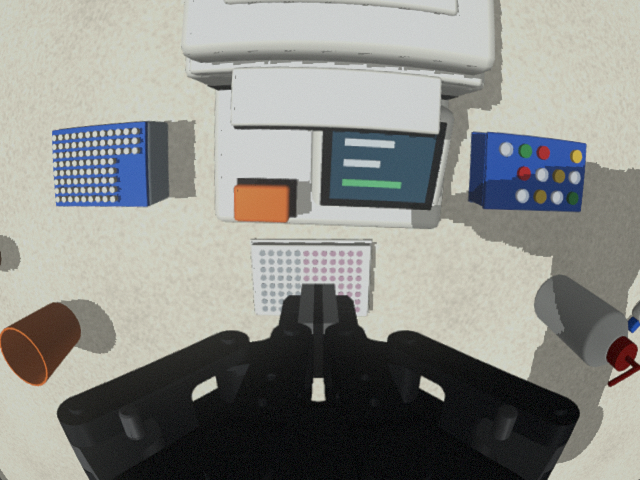

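>>> drive_tool(series=[[[0.125,-0.308,0.1,0.01,1],[0.125,-0.308,0.35,0.01,1],[0.125,-0.308,0.6,0.01,1],[0.125,-0.308,0.8,0.01,1],[0.125,-0.308,0.87,0.01,1],[0.125,-0.308,0.87,0.01,1]]])

```text
time: 3.48
tcp_pos: [0.5045, -0.0179, 0.0978]
ee_rot: [0.999, -0.028, -0.003, -0.017]
force: [-1.6, 0.7, -0.4]
gripper_width: -0.0004
```

>>> drive_tool(series=[[[0,0,0.06,0,1],[0,0,0.12,0,1],[0,0,0.16,0,1],[0,0,0.19,0,1],[0,0,0.2,0,1],[0,0,0.2,0,1],[0,0,0.2,0,1]]])

```text
time: 4.07
tcp_pos: [0.5073, -0.0171, 0.0716]
ee_rot: [0.999, -0.027, 0.0, -0.017]
force: [-1.4, -0.8, 3.3]
gripper_width: -0.0001
```

```bash
python3 - <<'E'
from h import *
s=ctrl.read_state(); print({k:np.round(v,3).tolist() for k,v in s.items()})
c=eyes.calibration('wrist'); snap('wrist','w2.png')
E
```

```text
{'time': 4.067, 'joint_pos': [-0.054, 0.317, -0.315, 0.939, 0.033, 3.141], 'joint_vel': [0.001, -0.001, 0.003, 0.0, 0.0, 0.0], 'joint_efforts': [0.476, -71.374, 43.834, -1.239, 0.445, 0.006], 'tcp_pos': [0.507, -0.017, 0.072], 'ee_rot': [0.999, -0.027, 0.0, -0.017], 'force': [-1.445, -0.811, 3.341], 'moment': [-0.229, 0.54, 0.026], 'gripper_width': -0.0}
```

View pics/w2.png

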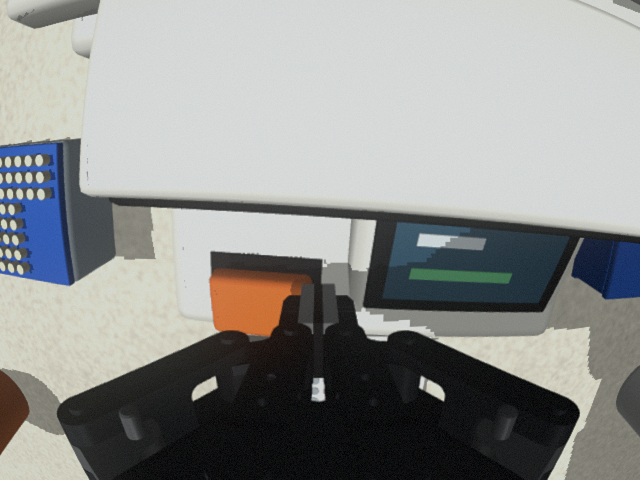

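Joint 6 is at its end stop (3.14), so the sideways move fell short and the fingers sit on the key's right edge. Next I check whether the lid has popped.

```bash
cat >> h.py <<'E'
yaw=np.radians(-5.5); EX=np.array([np.cos(yaw),np.sin(yaw),0]); EY=np.array([-EX[1],EX[0],0])
LIP0=np.array([.561,-.056,.129]); H=LIP0+.217*EX; H[2]=.130
def lip(th,y=0,dx=-.217,dz=-.001): # point of lid at angle
    c,s=np.cos(th),np.sin(th)
    return H+y*EY+(dx*c+dz*s)*EX+np.array([0,0,-dx*s+dz*c])
def proj(cam,p,c=None):
    c=c or eyes.calibration(cam);K=np.array(c['intrinsics']);R=cv2.Rodrigues(np.array(c['rvec'],float))[0]
    q=R@p+np.array(c['tvec'],float).ravel()
    if cam=='wrist':
        r=np.hypot(q[0],q[1]);a=np.arctan2(r,q[2]);n=q[:2]/r*a
    else: n=q[:2]/q[2]
    return np.array([K[0,0]*n[0]+K[0,2],K[1,1]*n[1]+K[1,2]])
E
python3 - <<'E'
from h import *
for th in(0,.11):
    print(th,[proj('wrist',lip(th,y,-.217,dz)).round() for y in(-.065,.065) for dz in(-.001,.015)])
E
```

```text
0 [array([644., 214.]), array([680., 226.]), array([193., 179.]), array([166., 189.])]
0.11 [array([701., 229.]), array([747., 239.]), array([148., 188.]), array([ 98., 193.])]
```

Predicted ajar lip corners match the picture: left corner at about (85–110,195), against (98–148,190) predicted. The lid is ajar, so I lift off and line up in front of the lip.

>>> drive_tool(series=[[[-0.05,0,-0.05,-0.03,1],[-0.1,0,-0.15,-0.03,1],[-0.1,0.05,-0.3,-0.03,1],[-0.1,0.15,-0.42,-0.03,1],[-0.1,0.26,-0.42,-0.03,1],[-0.1,0.26,-0.42,-0.03,1]]])

```text
time: 4.62
tcp_pos: [0.4911, -0.0592, 0.1343]
ee_rot: [1.0, -0.004, 0.002, -0.016]
force: [-0.5, 0.8, 0.0]
gripper_width: -0.0001
```

```bash
python3 - <<'E'
from h import *
s=ctrl.read_state(); print({k:np.round(s[k],4).tolist() for k in('joint_pos','tcp_pos','ee_rot','force')})
snap('wrist','w3.png')
c=eyes.calibration('wrist')
for th in(.05,.11,.15):
    print(th,[proj('wrist',lip(th,y,-.217,dz)).round() for y in(-.065,.065) for dz in(-.001,.015)])
E
```

```text
{'joint_pos': [-0.1408, 0.2421, -0.2463, 1.0828, 0.0326, 3.0088], 'tcp_pos': [0.4911, -0.0592, 0.1343], 'ee_rot': [0.9999, -0.004, 0.0021, -0.0162], 'force': [-0.5275, 0.8446, 0.0256]}
0.05 [array([482., 152.]), array([500., 152.]), array([148., 123.]), array([128., 120.])]
0.11 [array([496., 151.]), array([518., 148.]), array([133., 120.]), array([109., 113.])]
0.15 [array([508., 149.]), array([532., 143.]), array([121., 116.]), array([ 95., 107.])]
```

View pics/w3.png

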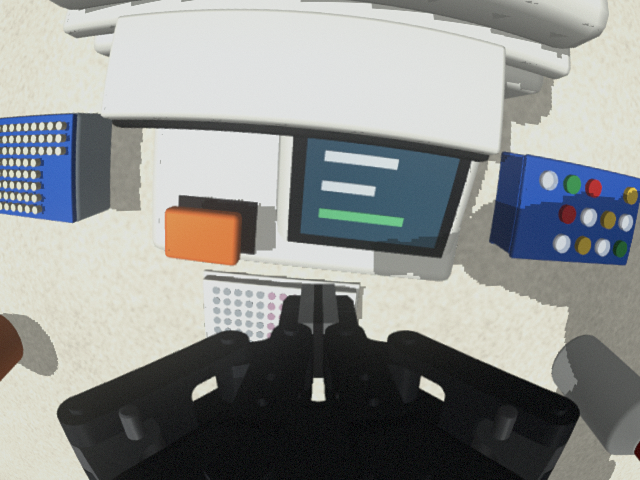

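Lip corners are at (105,122) and (488,158) in the picture, within about 5 mm of the model. I approach at z 0.135 and ease into contact with the lower edge.

>>> drive_tool(series=[[[0.1,0,0,0.03,1],[0.22,0,0,0.03,1],[0.3,0,0,0.03,1],[0.3,0,0,0.03,1]]])

```text
time: 5.0
tcp_pos: [0.5367, -0.0569, 0.1325]
ee_rot: [1.0, -0.027, 0.0, -0.017]
force: [-0.6, -0.0, 0.0]
gripper_width: 0.0003
```

>>> drive_tool(series=[[[0.02,0,0,0,1],[0.04,0,0,0,1],[0.06,0,0,0,1],[0.07,0,0,0,1],[0.07,0,0,0,1]]])

```text
time: 5.42
tcp_pos: [0.5456, -0.0581, 0.133]
ee_rot: [0.999, -0.027, 0.0, -0.017]
force: [0.7, 0.2, -0.2]
gripper_width: -0.0003
```

>>> drive_tool(series=[[[0.013,0,0,0,1],[0.026,0,0,0,1],[0.04,0,0,0,1],[0.04,0,0,0,1]]])

```text
time: 5.75
tcp_pos: [0.5481, -0.0582, 0.1318]
ee_rot: [0.999, -0.027, -0.003, -0.017]
force: [-22.1, 1.0, 3.9]
gripper_width: -0.0002
```

>>> drive_tool(series=[[[0.002,0,-0.02,0,1],[0.005,0,-0.04,0,1],[0.008,0,-0.06,0,1],[0.011,0,-0.08,0,1],[0.015,0,-0.1,0,1],[0.02,0,-0.12,0,1]]])

```text
time: 6.25
tcp_pos: [0.5509, -0.0587, 0.1499]
ee_rot: [0.999, -0.027, -0.003, -0.017]
force: [-21.8, 3.8, 3.6]
gripper_width: -0.0001
```

```bash
python3 - <<'E'
from h import *
s=ctrl.read_state(); print({k:np.round(s[k],4).tolist() for k in('joint_pos','tcp_pos','ee_rot','force')})
snap('wrist','w4.png')
c=eyes.calibration('wrist')
for th in(.11,.15,.2,.25):
    print(th,[proj('wrist',lip(th,y,-.217,dz)).round() for y in(-.065,.065) for dz in(-.001,.015)])
E
```

```text
{'joint_pos': [-0.1251, 0.3598, -0.0438, 1.1774, 0.0333, 3.0704], 'tcp_pos': [0.5509, -0.0587, 0.1499], 'ee_rot': [0.9995, -0.027, -0.0035, -0.0171], 'force': [-21.8424, 3.8378, 3.5611]}
0.11 [array([465., 287.]), array([479., 299.]), array([163., 271.]), array([146., 280.])]
0.15 [array([472., 293.]), array([488., 304.]), array([154., 275.]), array([136., 285.])]
0.2 [array([483., 300.]), array([501., 310.]), array([142., 281.]), array([121., 289.])]
0.25 [array([495., 306.]), array([516., 316.]), array([128., 286.]), array([105., 293.])]
```

View pics/w4.png

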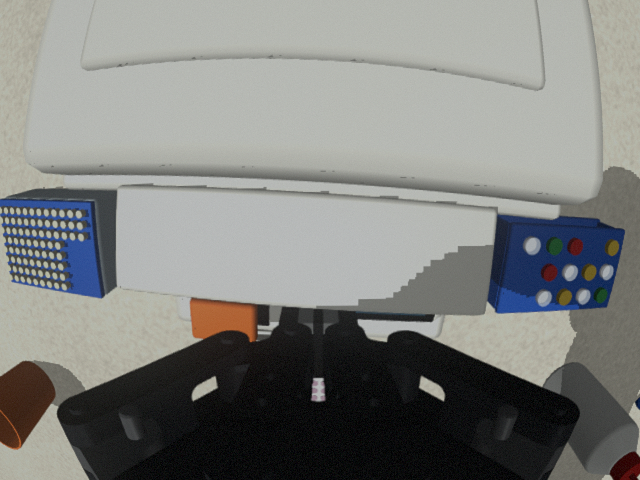

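```bash
python3 - <<'E'
import cv2,numpy as np
a=cv2.imread('pics/w3.png').astype(int);b=cv2.imread('pics/w4.png').astype(int)
m=np.hstack([a[100:165,85:165],a[100:165,450:530]]);n=np.hstack([b[260:325,85:165],b[260:325,450:530]])
cv2.imwrite('pics/c.png',cv2.resize(np.vstack([m,n]).astype(np.uint8),None,fx=4.5,fy=4.5,interpolation=cv2.INTER_CUBIC))
E
```

```text
(no output)
```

View pics/c.png

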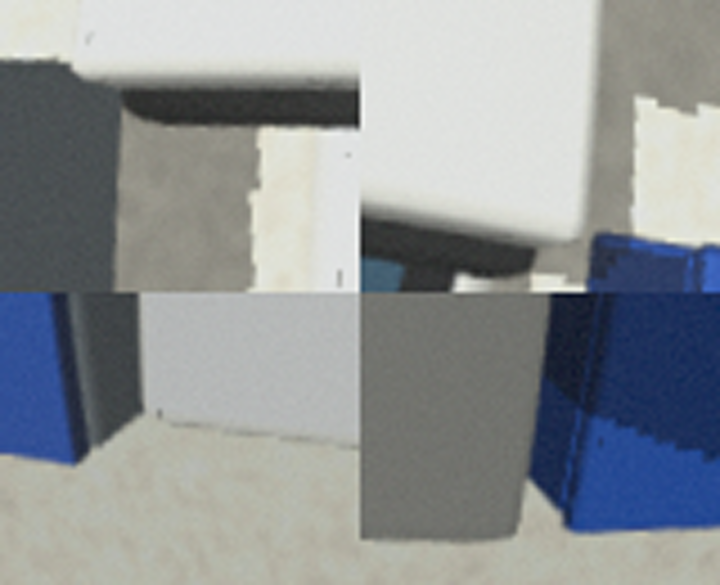

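Lip width in the close-ups (398 px, then 368 px) fits lid angles of about 0.10 and 0.19. The lid is following the fingers without slip, so I continue along the arc.

>>> drive_tool(series=[[[0.009,0,-0.043,0,1],[0.019,0,-0.085,0,1],[0.031,0,-0.127,0,1],[0.043,0,-0.168,0,1],[0.055,0,-0.2,0,1],[0.062,0,-0.223,0,1]]])

```text
time: 6.8
tcp_pos: [0.5606, -0.0599, 0.1841]
ee_rot: [0.999, -0.027, -0.003, -0.017]
force: [-22.5, 6.6, 7.1]
gripper_width: 0.0
```

>>> drive_tool(series=[[[0.02,0,-0.054,0,1],[0.042,0,-0.107,0,1],[0.066,0,-0.159,0,1],[0.092,0,-0.21,0,1],[0.12,0,-0.26,0,1],[0.158,0,-0.32,0,1]]])

```text
time: 7.3
tcp_pos: [0.5858, -0.0629, 0.2327]
ee_rot: [0.999, -0.027, -0.001, -0.017]
force: [-11.0, 5.0, 7.2]
gripper_width: 0.0003
```

```bash
python3 - <<'E'
from h import *
s=ctrl.read_state(); print({k:np.round(s[k],4).tolist() for k in('joint_pos','tcp_pos','ee_rot','force')})
im=snap('top'); snap('wrist','w5.png')
w=cv2.imread('pics/w5.png'); t=im[130:310,300:460,::-1]
cv2.imwrite('pics/c5.png',np.hstack([cv2.resize(w,(400,300)),cv2.resize(t,(267,300))]))
for th in(.4,.5,.6,.7): print(th,[proj(k,lip(th,0.065*q,-.217,.015)).round() for k in('top','wrist') for q in(-1,1)])
E
```

```text
{'joint_pos': [-0.1253, 0.409, 0.2377, 1.4057, 0.0343, 3.0697], 'tcp_pos': [0.5858, -0.0629, 0.2327], 'ee_rot': [0.9995, -0.0267, -0.0014, -0.0173], 'force': [-10.9716, 5.0233, 7.1677]}
0.4 [array([401., 235.]), array([347., 231.]), array([451., 310.]), array([170., 294.])]
0.5 [array([403., 229.]), array([348., 225.]), array([469., 307.]), array([150., 289.])]
0.6 [array([404., 223.]), array([349., 219.]), array([492., 296.]), array([126., 275.])]
0.7 [array([406., 215.]), array([349., 211.]), array([522., 274.]), array([ 96., 251.])]
```

View pics/c5.png

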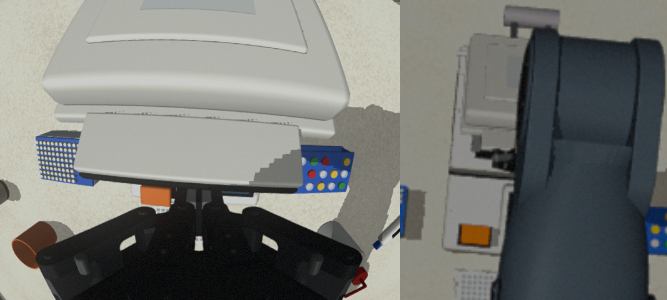

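>>> drive_tool(series=[[[0.033,0,-0.047,0,1],[0.078,0,-0.104,0,1],[0.126,0,-0.159,0,1],[0.176,0,-0.211,0,1],[0.228,0,-0.261,0,1],[0.295,0,-0.317,0,1],[0.353,0,-0.36,0,1]]])

```text
time: 7.98
tcp_pos: [0.6405, -0.0684, 0.2869]
ee_rot: [0.999, -0.027, 0.0, -0.017]
force: [-1.7, -0.5, 0.4]
gripper_width: -0.0003
```

>>> drive_tool(series=[[[-0.1,0,-0.05,0,1],[-0.35,0,-0.1,0,1],[-0.6,0,-0.1,0,1],[-0.9,0,-0.1,0,1],[-1,0,-0.1,0,1],[-1,0,-0.1,0,1],[-1,0,-0.1,0,1],[-1,0,-0.1,0,1]]])

```text
time: 8.65
tcp_pos: [0.4911, -0.0608, 0.3015]
ee_rot: [0.999, -0.027, 0.0, -0.017]
force: [-0.1, -0.3, -0.4]
gripper_width: -0.0002
```

>>> drive_tool(series=[[[0,0.2,0,0,1],[0,0.4,0,0,1],[0,0.6,0,0,1],[0,0.8,0,0,1],[0,1,0,0,1],[0,1,0,0,1],[0,1,0,0,1],[0,1,0,0,1]]])

```text
time: 9.32
tcp_pos: [0.483, -0.2105, 0.2958]
ee_rot: [0.999, -0.027, -0.0, -0.017]
force: [0.6, 0.2, 1.5]
gripper_width: 0.0003
```

>>> drive_tool(series=[[[0,0,0,0,1],[0,0,0,0,1],[0,0,0,0,1],[0,0,0,0,1],[0,0,0,0,1],[0,0,0,0,1],[0,0,0,0,1],[0,0,0,0,1]]])

```text
time: 9.98
tcp_pos: [0.4823, -0.2104, 0.2965]
ee_rot: [0.999, -0.027, 0.0, -0.017]
force: [-0.7, -0.4, -0.0]
gripper_width: -0.0001
```

>>> drive_tool(series=[[[0,0,0,0,1],[0,0,0,0,1],[0,0,0,0,1],[0,0,0,0,1],[0,0,0,0,1],[0,0,0,0,1],[0,0,0,0,1],[0,0,0,0,1]]])

```text
time: 10.65
tcp_pos: [0.4823, -0.2104, 0.2964]
ee_rot: [0.999, -0.027, 0.0, -0.017]
force: [-0.1, -0.3, 0.5]
gripper_width: 0.0002
```

>>> drive_tool(series=[[[0,0,0,0,1],[0,0,0,0,1],[0,0,0,0,1],[0,0,0,0,1],[0,0,0,0,1],[0,0,0,0,1],[0,0,0,0,1],[0,0,0,0,1]]])

```text
time: 11.32
tcp_pos: [0.4823, -0.2104, 0.2964]
ee_rot: [0.999, -0.027, 0.0, -0.017]
force: [0.4, -0.0, 0.9]
gripper_width: -0.0001
```

>>> drive_tool(series=[[[0,0,0,0,1],[0,0,0,0,1],[0,0,0,0,1],[0,0,0,0,1],[0,0,0,0,1],[0,0,0,0,1],[0,0,0,0,1],[0,0,0,0,1]]])

```text
time: 11.98
tcp_pos: [0.4823, -0.2105, 0.2964]
ee_rot: [1.0, -0.027, 0.0, -0.017]
force: [-0.1, -0.4, -0.8]
gripper_width: 0.0
```

```bash
python3 - <<'E'
from h import *
print(ctrl.read_state()['time'])
a=snap('scene');b=snap('top')
for n,z in(('tube_rack',.044),('tip_box',.062),('wash_bottle',.1),('waste_cup',.095),('well_plate',.015),('reagent_jar',.085)):
    for r in models.cut_out('top',n)[:1]: print(n,np.round(atz('top',r['xy'],z),3))
cv2.imwrite('pics/end.png',cv2.resize(np.hstack([a[120:380,130:480],b[110:370,160:500]])[:,:,::-1],None,fx=1.15,fy=1.15))
print([proj(k,lip(1.75,0.065*q,-.217,.015)).round() for k in('scene','top') for q in(-1,1)])
E
```

```text
11.9833
tube_rack [ 0.512 -0.224  0.044]
tip_box [0.555 0.179 0.062]
wash_bottle [ 0.695 -0.065  0.1  ]
waste_cup [0.35  0.322 0.095]
well_plate [ 0.408 -0.022  0.015]
reagent_jar [0.467 0.448 0.085]
[array([233., 255.]), array([298., 253.]), array([415., 119.]), array([357., 115.])]
```

View pics/end.png

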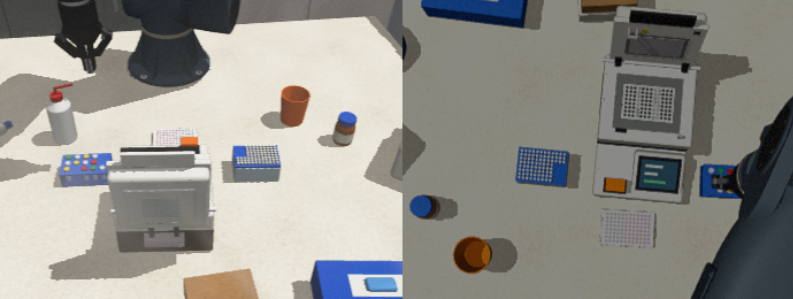

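The lid stands past vertical with its lip where the 1.75 rad prediction puts it, and the bench things are in place. I wait a little longer so it settles, then hand in.

>>> drive_tool(series=[[[0,0,0,0,1],[0,0,0,0,1],[0,0,0,0,1],[0,0,0,0,1],[0,0,0,0,1],[0,0,0,0,1],[0,0,0,0,1],[0,0,0,0,1]]])

```text
time: 13.05
tcp_pos: [0.4823, -0.2105, 0.2964]
ee_rot: [0.999, -0.027, 0.0, -0.017]
force: [-0.3, 0.1, -0.6]
gripper_width: -0.0001
```

>>> drive_tool(series=[[[0,0,0,0,1],[0,0,0,0,1],[0,0,0,0,1],[0,0,0,0,1],[0,0,0,0,1],[0,0,0,0,1],[0,0,0,0,1],[0,0,0,0,1]]])

```text
time: 13.72
tcp_pos: [0.4823, -0.2105, 0.2964]
ee_rot: [0.999, -0.027, 0.0, -0.017]
force: [0.8, 0.1, 0.6]
gripper_width: -0.0001
```

```bash
python3 - <<'E'
from h import *
a=snap('top').astype(int);t=ctrl.read_state()['time'];
b=snap('top').astype(int)
e=cv2.imread('pics/end.png')
print(t,np.abs(a-b)[110:180,340:430].mean(), [ (r['conf'],np.round(r['xy'])) for r in models.cut_out('top','lid_strip')[:1]])
print(order.close_job())
E
```

```text
13.7667 1.888042328042328 [(0.8, array([389., 124.]))]
the job is handed in; nothing more can be done
None
```

The thermal cycler's lid is open and standing on its own, and I handed the job in at about 13.8 s; the hand-in gives no verdict.

**How it was done:**
- **Key:** I pressed it about 14 mm down. Joint 6 reached its range end, so the fingers bore on the key's right edge instead of its centre. The catch still let go, and the wrist picture showed the lid ajar.
- **Lid:** The moves keep the tool pointing down, so the fingertips could not lie flat under the lip. I pushed the shut fingers against its lower front edge, the rubber strip, with 11–22 N, up and back along the lid's arc. It came free near 0.95 rad and swung open by itself.

**Last checks:**
- **Lid:** In the top view the strip is at pixel (389,124), close to where the model puts the lip at 1.75 rad. Two pictures 0.05 s apart differed only slightly, which fits a lid at rest.
- **Robot:** The force reading was about zero, with the arm well clear of everything.
- **Key:** I judged it up by eye only. I did not measure its angle.
- **Other things on the bench:** The tip box, waste cup, well plate and reagent jar were found within about 11 mm of where they started.
- **Disagreements:** The tube rack read 32 mm off, but the arm partly hid it from above. The wash bottle was hidden there too and its detection was false. Both look in place in the scene picture, though I did not measure either there.

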